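# Find the stamped parts crate and push it to the dispatch line

### The job

Two identical empty grey parts crates stand on the bench, and one of them is stamped underneath with an orange and white round mark. One after the other, tip each crate over towards the yellow dispatch line, so that it comes to lie on its wall on that side and shows its underside; then push the stamped one, lying as it is, until the dispatch line runs under its middle, and leave the plain one lying short of the line. Only push with the fingers: do not lift or carry a crate, and leave the other things on the bench alone.

Things in the scene. Friction and masses are not known exactly. Their poses are not given: they have to be found in the camera images.
- stamped_crate_mid (a point): centre (55 mm over its underside) of the crate stamped underneath with an orange and white target mark, 52 mm wide. Grey open-topped box, rubber feet; x 66, y 100, z 110 mm, walls 4 mm, 0.2 to 0.42 kg. At the start: nearer or farther crate of the two, 0.16 to 0.23 m short of the line, z up, x towards the line, within 0.12 rad of the line's x. Lying tipped: x down, underside away from the line
- plain_crate_mid (a point): centre of the other crate, alike but bare underneath. A push 90 to 105 mm up on the wall away from the line, along a crate's x, tips it about its lower edge nearest the line (the feet grip); past about 0.65 rad it falls over by itself, its centre then about 90 mm farther on and 33 mm up. Lying, it is 66 mm high, 110 mm deep and slides when pushed on its underside
- dispatch_line: flat strip of yellow tape on the bench, 24 mm wide and 260 mm long, no thickness to speak of; origin at its middle on the bench; its y runs along the strip, its x points level across it, away from the crates, which start side by side on its -x side (to the robot's right), about 0.13 m apart along y
- adapter: black wall adapter lying on the far side of the line, x 32, y 64, height 26 mm; bystander, origin at the centre of its underside
- tape_roll: black roll of tape lying beyond the crates as seen by the robot, 62 mm across and 19 mm high; bystander, origin at the centre of its underside
- solder_spool: reel of solder wire with blue flanges, 55 mm across and 47 mm high, standing to the right of and beyond the crates; bystander, origin at the centre of its underside
Mind the look-alikes: they are no part of the job. Leave any green or pink look-alike of the part that bears stamped_crate_mid alone.

How it is judged:
By the outcome, as a careful person would: the job done as asked, in the order asked, and still so for the second after the job is handed in, with the robot touching nothing.
It also fails if it takes over 50 s, if anything falls off the work surface, if the arm or the gripper's body presses on something with over 40 N, if the wrist force passes 120 N, or if a joint passes its speed limit or range.

### The arm

A 6-joint arm with a two-finger parallel gripper is mounted at the origin on a cart in front of the work surface, level with it; the furniture and walls round the work are solid. World frame = base frame: x ahead of the robot, y to its left, z up, the work surface at z = 0. Lengths are in m, angles in rad, forces in N, time in s.
With the tool pointing down it reaches from about 0.3 to 0.775 m from the base axis. Payload 14.6 kg.
Tool frame: the origin (TCP) lies at the very end of the fingers, on their centre line; the grasp point (between the pads) lies ctrl.tcp_to_grasp behind it (ctrl.tcp_to_grasp is the distance from the TCP to the grasp point, in m); x points along the fingers, y is the direction in which the jaws open and shut, and the axes are right-handed (so a half turn about x gives the same grasp; the last joint's range is limited). The gripper opens to 94 mm and grips with 3 to 60 N. Pads are 16 mm wide; open, the fingers measure 119 mm over their backs; the gripper's body (75 mm by 177 mm) begins 78 mm behind the grasp point.
Start: joints at [1.161, 0.3, 1.521, -0, 1.321, -0.067], TCP at [0.185, 0.518, 0.166] pointing down, gripper open.
Joint ranges: [-3.03, 3.03], [-0.79, 2.21], [0.23, 2.52], [-1.04, 4.18], [0, 3.07], [-2.55, 2.55]. Speed limits (rad/s): [2.22, 2.22, 2.57, 3.14, 3.14, 3.14].

### API

Orientations are given as [roll, pitch, yaw] about the fixed x, y, z axes, in that order (R = Rz(yaw) Ry(pitch) Rx(roll)).
In Python, from station import ctrl gives the robot as it stands.
- The arm moves only by the tool play_rows, never from a script. Its argument "increments" is a list that holds one entry, the list of rows, each a list of 5 numbers: the closure in counts, from 0 (fully open) to 255 (shut), then the shift along the tool's x, y, z in cm, then the turn about the tool's x in degrees. A call has 1 to 12 rows; each row shifts and turns the commanded pose from where the row before left it, along the tool's axes as they then stand; what a row does not reach is not made up. A row lasts 1/12 s, in which the tool goes at most 41.7 mm and 7.16 degrees, less where a joint would pass 70% of its speed; a pose out of reach is approached as far as the arm can. A call is refused whole if a number of a shift passes 4.17 or a number of a turn 7.16, either way. A call with a gripper value outside its range is refused whole. The fingers move at their own pace and stop on an object; "newtons" is the grip in N (left out, the last holds). Time passes only in rows, so rows that do not move let the fingers close. It gives the time, the measured TCP pose, the force and the opening at its end, in the units of the state.
- ctrl.get_obs(): the state, without advancing time (a new reading comes with each control period).
- ctrl.camera(name): name is "side" or "top" or "wrist"; returns the picture (400x640x3 uint8, red, green, blue); there is no depth.
- ctrl.calibration(name): a dict with "fx", "fy", "cx", "cy" (pixels), "k1" (the pictures are not rectified: a ray, as slopes to the right and down, at radius r is drawn at 1 + k1 r^2 times it, then the intrinsics apply), "rvec" (rotation vector, rad) and "tvec" (3), from world to camera coordinates, as OpenCV has them; the wrist camera has in their place "T_tool_cam" (4x4, takes a point from camera to tool coordinates, whose origin is the TCP and whose axes are the tool frame's). Camera axes: x right, y down, z forward; pixel columns grow to the right and rows downward; lengths in m; the calibration is good to about 2 mm. A picture is of the moment at which its call begins: read the wrist's pose just before it. calibration takes no time and is no camera call.
- ctrl.hand_in(): hands the job in, once; it reports no verdict.
The state is a dict: "time_s": time; "qpos": joint angles; "joint_vel": joint speeds; "tau": joint torques, N m; "ee_pos": TCP position; "eef_rot": TCP orientation; "force": force on the tool from outside, world axes, zero at the start; "moment": the same for the moment, N m; "grip_width": finger opening in m.
Only numpy, scipy, OpenCV 4.12 (cv2) and the standard library are available. Lean on these libraries where they do the work, as an engineer would, in place of code of your own. Each camera call takes 0.05 s, during which the arm holds its last target.

## Working session

There is one attempt and no reset: what is moved stays moved. The work goes in short steps, Python scripts to look and compute and a tool call to move; the robot and the scene stay as the last step left them, time stands still between calls to the robot, and variables do not carry over. Pictures are saved under pics/ and viewed, and the job is handed in when it is done.

Besides the shell and the picture viewer there is one more tool, called after ">>>" as name([rows], argument=value, ...), one row to a line, values as JSON. play_rows: Moves the arm, as the interface text tells. Its arguments: {"type":"object","properties":{"increments":{"type":"array"},"newtons":{"type":"number"}},"required":["increments"]}

```bash
ls; mkdir -p pics; python3 - <<'E'
from station import ctrl
import cv2
o=ctrl.get_obs();print(o)
for n in("side","top","wrist"):
    im=ctrl.camera(n);cv2.imwrite(f"pics/{n}0.png",im[:,:,::-1]);print(n,ctrl.calibration(n))
print(ctrl.tcp_to_grasp)
E
```

```text
pics
{'time_s': 0.0, 'qpos': array([ 1.16148268e+00,  3.00475722e-01,  1.52157433e+00,  6.63090495e-05,
        1.32070056e+00, -6.65912819e-02]), 'joint_vel': array([-6.12501226e-04,  8.95739637e-04, -7.31609188e-05,  3.39022886e-04,
        2.16422966e-04, -4.68086372e-04]), 'tau': array([-6.49171470e-04, -5.31811881e+01, -3.52725291e+01,  7.07206596e-02,
        2.44758086e-02, -1.27267426e-04]), 'ee_pos': array([0.18468669, 0.51774095, 0.16548668]), 'eef_rot': array([-1.69279667,  1.56963659, -2.03553549]), 'force': array([-0.67838759,  0.10349993,  0.06889724]), 'moment': array([ 0.01247225,  0.01492706, -0.03836157]), 'grip_width': 0.0938669412273133}
side {'fx': 406.225692073122, 'fy': 406.225692073122, 'cx': 309.82319079239323, 'cy': 205.04620325716448, 'k1': -0.10686213820562662, 'rvec': array([ 2.21655623, -0.47086071,  0.21819876]), 'tvec': array([-0.48403942, -0.0162511 ,  1.15451964])}
top {'fx': 473.84347395623604, 'fy': 473.84347395623604, 'cx': 321.45869057704374, 'cy': 199.28883694863396, 'k1': -0.10369403456983985, 'rvec': array([ 2.1690866 , -2.19303881,  0.12620063]), 'tvec': array([-0.2857766 ,  0.41985097,  1.32223768])}
wrist {'fx': 285.9372707907538, 'fy': 285.9372707907538, 'cx': 320.87389391628307, 'cy': 197.9950079000218, 'k1': -0.04662014453652968, 'T_tool_cam': array([[ 1.01154538e-03, -2.56097740e-01,  9.66650363e-01,
        -2.18625910e-01],
       [ 9.99999450e-01,  5.26968705e-04, -9.06831840e-04,
         4.32074624e-05],
       [-2.77156905e-04,  9.66650749e-01,  2.56098132e-01,
        -7.38493612e-02],
       [ 0.00000000e+00,  0.00000000e+00,  0.00000000e+00,
         1.00000000e+00]])}
0.0188
```

View pics/top0.png

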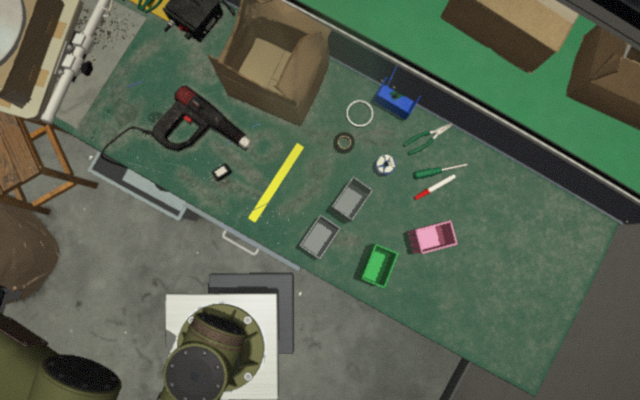

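View pics/side0.png

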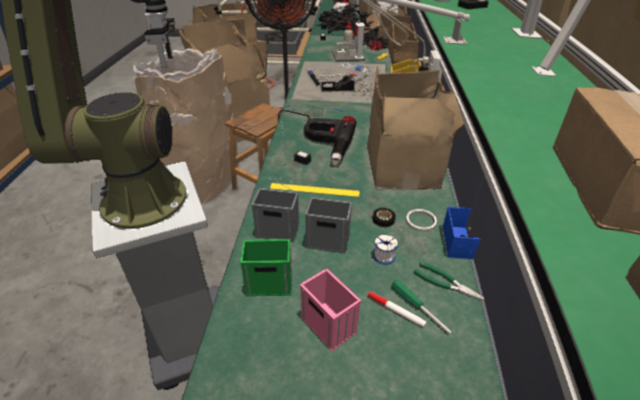

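View pics/wrist0.png

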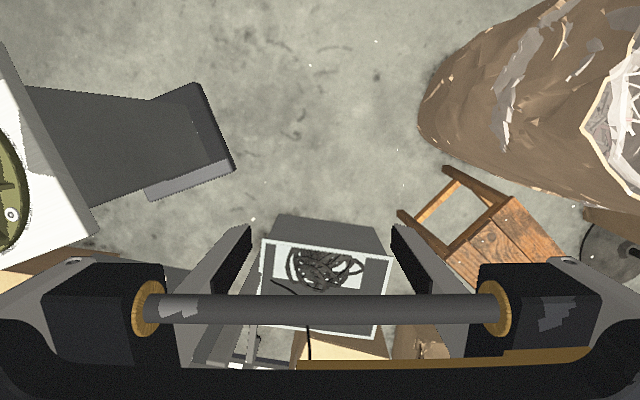

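The top view shows the grey crates at about (320,237) and (351,199), with the yellow line running from (302,146) to (250,220). The green crate at (378,265) and pink crate at (433,237) are look-alikes and I'll leave them alone. The grey pair fits the description: they are side by side on the right of the line. Next I'll check them in an enlarged crop.

```bash
cat > h.py <<'E'
import numpy as np,cv2
from station import ctrl
def K(c): return np.array([[c['fx'],0,c['cx']],[0,c['fy'],c['cy']],[0,0,1.]])
def cam(n,obs=None):
    c=ctrl.calibration(n)
    if n!='wrist':
        R=cv2.Rodrigues(c['rvec'])[0];t=np.array(c['tvec'])
    else:
        o=obs; from scipy.spatial.transform import Rotation as Ro
        T=np.eye(4);T[:3,:3]=Ro.from_euler('xyz',o['eef_rot']).as_matrix();T[:3,3]=o['ee_pos']
        M=np.linalg.inv(T@c['T_tool_cam']);R=M[:3,:3];t=M[:3,3]
    return K(c),np.array([c['k1'],0,0,0.]),R,t
def p2w(n,uv,z,obs=None):
    k,d,R,t=cam(n,obs)
    x=cv2.undistortPoints(np.array(uv,float).reshape(-1,1,2),k,d).reshape(-1,2)
    r=np.c_[x,np.ones(len(x))]@R
    o=-R.T@t
    s=(z-o[2])/r[:,2]
    return o+r*s[:,None]
def w2p(n,P,obs=None):
    k,d,R,t=cam(n,obs)
    return cv2.projectPoints(np.array(P,float).reshape(-1,1,3),cv2.Rodrigues(R)[0],t,k,d)[0].reshape(-1,2)
def crop(src,x0,y0,x1,y1,f,dst):
    im=cv2.imread(src)[y0:y1,x0:x1];cv2.imwrite(dst,cv2.resize(im,None,fx=f,fy=f,interpolation=cv2.INTER_CUBIC))
def shot(n,f):
    o=ctrl.get_obs();im=ctrl.camera(n);cv2.imwrite(f,im[:,:,::-1]);return o,im
E
python3 - <<'E'
from h import *
crop('pics/top0.png',240,130,400,270,5,'pics/top0c.png')
crop('pics/side0.png',230,170,430,310,4,'pics/side0c.png')
E
```

```text
(no output)
```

View pics/top0c.png

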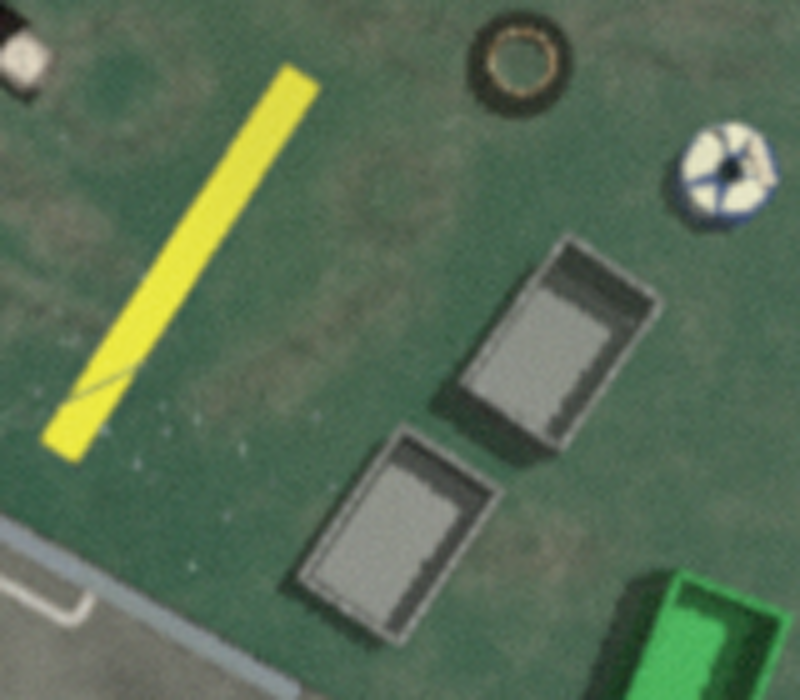

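View pics/side0c.png

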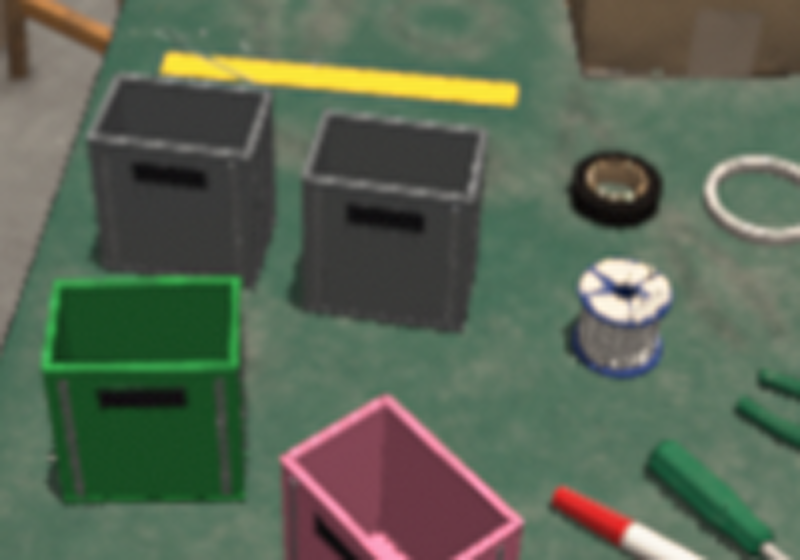

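The crop shows both grey crates plainly. Near rim corners are at crop (405,426), (502,490), (400,642), (299,577); far rim at (570,235), (662,301), (559,450), (460,383); line corners at (287,63), (321,87), (77,463), (41,438).

```bash
python3 - <<'E'
from h import *
f=lambda a:(np.array(a)+.5)/5-.5+[240,130]
g=lambda a:(np.array(a)+.5)/4-.5+[230,170]
np.set_printoptions(precision=4,suppress=True)
L=p2w('top',f([(287,63),(321,87),(77,463),(41,438)]),0)
ly=(L[0]+L[1]-L[2]-L[3])/2; print(L,L.mean(0),np.linalg.norm(ly))
ly=ly/np.linalg.norm(ly); print('linedir',ly)
for nm,q in dict(near=[(405,426),(502,490),(400,642),(299,577)],far=[(570,235),(662,301),(559,450),(460,383)]).items():
    P=p2w('top',f(q),.11);c=P.mean(0);print(nm,P[:,:2].tolist(),c)
    a=(P[0]+P[3]-P[1]-P[2])/2;b=(P[0]+P[1]-P[2]-P[3])/2
    print('depth',np.linalg.norm(a),'width',np.linalg.norm(b),'ang xdir',np.arctan2(a[1],a[0]),'perp b',np.arctan2(b[1],b[0])+np.pi/2)
    lx=np.array([-ly[1],ly[0]]); print('line frame',(c-L.mean(0))[:2]@lx,(c-L.mean(0))[:2]@ly[:2])
S=p2w('side',g([(162,64),(518,95)]),0);print('side line ends',S)
print('line x',np.arctan2(lx[1],lx[0]))
for nm,q in dict(near=[(90,137),(118,75),(270,90),(248,158)],far=[(305,178),(328,113),(485,132),(468,195)]).items():
    P=p2w('side',g(q),.11);print(nm,P,P.mean(0))
for nm,uv,z in [('green',(378,265),.11),('pink',(433,237),.11),('spool',(385,165),.047),('tape',(344,142),.019),('adapter',(221,172),.026)]:
    print(nm,p2w('top',[uv],z))
for p in [(310,268),(285,262),(198,223)]: print('edge',p2w('top',[p],0))
E
```

```text
[[ 0.5873 -0.2213  0.    ]
 [ 0.5728 -0.2411  0.    ]
 [ 0.3547 -0.0991  0.    ]
 [ 0.3693 -0.0783  0.    ]] [ 0.471  -0.1599  0.    ] 0.2605115296368025
linedir [ 0.8372 -0.5469  0.    ]
near [[0.367072452591923, -0.2858771841680187], [0.332636999163356, -0.33674500700498117], [0.2534008663617783, -0.2819152256410451], [0.28806857864198937, -0.22917021458726788]] [ 0.3103 -0.2834  0.11  ]
depth 0.06227131534230839 width 0.09679920783252241 ang xdir 0.9826070395629758 perp b 0.9568173267356028
line frame -0.19129715508625267 -0.06703054656991381
far [[0.46831970657347166, -0.375255070846649], [0.43235683015984105, -0.4238061670671537], [0.35345138990558844, -0.3672931293535576], [0.3896001667821926, -0.31531678394891866]] [ 0.4109 -0.3704  0.11  ]
depth 0.061858421132348046 width 0.09798793974016237 ang xdir 0.9485319370930112 perp b 0.9345100885710768
line frame -0.20908228544242125 0.06479876851845745
side line ends [[ 0.3607 -0.0902  0.    ]
 [ 0.583  -0.231   0.    ]]
line x 0.9921021225085851
near [[ 0.254  -0.2844  0.11  ]
 [ 0.2886 -0.2329  0.11  ]
 [ 0.3691 -0.2859  0.11  ]
 [ 0.3325 -0.3408  0.11  ]] [ 0.3111 -0.286   0.11  ]
far [[ 0.3557 -0.3708  0.11  ]
 [ 0.3923 -0.3213  0.11  ]
 [ 0.47   -0.376   0.11  ]
 [ 0.4341 -0.4222  0.11  ]] [ 0.413  -0.3726  0.11  ]
green [[ 0.2329 -0.4355  0.11  ]]
pink [[ 0.3044 -0.5845  0.11  ]]
spool [[ 0.5098 -0.4704  0.047 ]]
tape [[ 0.5827 -0.3575  0.019 ]]
adapter [[ 0.4974 -0.0048  0.026 ]]
edge [[ 0.2223 -0.2558  0.    ]]
edge [[ 0.2402 -0.1846  0.    ]]
edge [[0.3539 0.0657 0.    ]]
```

```bash
cat >> h.py <<'E'
from scipy.spatial.transform import Rotation as Ro
def tR(): return Ro.from_euler('xyz',ctrl.get_obs()['eef_rot']).as_matrix()
def to_tool(target):
    o=ctrl.get_obs();return tR().T@(np.array(target)-o['ee_pos'])*100
E
python3 - <<'E'
from h import *
np.set_printoptions(precision=4,suppress=True)
R=tR();print(R, 'tool z yaw',np.degrees(np.arctan2(R[1,2],R[0,2])),'want near',np.degrees(.968),'far',np.degrees(.945))
for t in [(.45,.2,.2),(.45,-.2,.2),(.265,-.35,.2)]: print(to_tool(t))
d=np.array([np.cos(.965),np.sin(.965)]);print('near start',np.array([.3107,-.2847])-d*.06)
# does green crate interfere
print(p2w('top',[(376,244),(398,254),(389,286),(362,277)],.11))
E
```

```text
[[-0.0004  0.3362  0.9418]
 [-0.0008  0.9418 -0.3362]
 [-1.     -0.0008 -0.0001]] tool z yaw -19.64269563485095 want near 55.462314568663686 far 54.14451163986279
[ -3.4198 -21.0186  35.6612]
[ -3.3892 -58.6908  49.1073]
[ -3.3712 -79.0368  36.7262]
near start [ 0.2765 -0.334 ]
[[ 0.2882 -0.4313  0.11  ]
 [ 0.2609 -0.4893  0.11  ]
 [ 0.1774 -0.4635  0.11  ]
 [ 0.2022 -0.3927  0.11  ]]
```

```bash
cat >> h.py <<'E'
def sim(rows,p=None,R=None):
    o=ctrl.get_obs()
    p=np.array(o['ee_pos']) if p is None else p; R=tR() if R is None else R
    out=[]
    for r in rows:
        p=p+R@np.array(r[1:4])/100; R=R@Ro.from_euler('x',r[4],degrees=True).as_matrix(); out.append(p)
    return np.array(out),R
E
python3 - <<'E'
from h import *
np.set_printoptions(precision=4,suppress=True)
print(p2w('top',[(296,122),(215,80),(327,50)],.2),p2w('top',[(296,122)],0), p2w('top',[(248,143),(185,95)],.06))
rows=[[120,-.5,-1,3.8,4]]*12+[[120,0,0,3.9,4]]*12+[[120,0,0,3.5,4.5]]*2
P,R=sim(rows);print(np.c_[P,np.hypot(P[:,0],P[:,1])][::3],P[-1],np.degrees(np.arctan2(R[1,2],R[0,2])))
E
```

```text
[[ 0.595  -0.2253  0.2   ]
 [ 0.7074 -0.0195  0.2   ]
 [ 0.7848 -0.3057  0.2   ]] [[ 0.6479 -0.2187  0.    ]] [[ 0.5733 -0.0861  0.06  ]
 [ 0.7151  0.0951  0.06  ]]
[[ 0.2172  0.4956  0.1707  0.5411]
 [ 0.3041  0.4163  0.1857  0.5156]
 [ 0.3727  0.3206  0.2007  0.4916]
 [ 0.4198  0.2128  0.2158  0.4707]
 [ 0.4532  0.1004  0.2259  0.4641]
 [ 0.4821 -0.0128  0.226   0.4823]
 [ 0.4869 -0.1295  0.226   0.5038]
 [ 0.4674 -0.2446  0.2261  0.5275]
 [ 0.426  -0.3496  0.2262  0.5511]] [ 0.4084 -0.3799  0.2263] -124.64269722794637
```

>>> play_rows([
  [[120,-0.5,-1,3.8,4],[120,-0.5,-1,3.8,4],[120,-0.5,-1,3.8,4],[120,-0.5,-1,3.8,4],[120,-0.5,-1,3.8,4],[120,-0.5,-1,3.8,4],[120,-0.5,-1,3.8,4],[120,-0.5,-1,3.8,4],[120,-0.5,-1,3.8,4],[120,-0.5,-1,3.8,4],[120,-0.5,-1,3.8,4],[120,-0.5,-1,3.8,4]],
], newtons=30)

```text
time_s: 1.15
ee_pos: [0.4386, 0.1347, 0.2261]
eef_rot: [-1.746, 1.571, -2.93]
force: [0.9, -0.3, 0.3]
grip_width: 0.0495
```

```bash
python3 - <<'E'
from h import *
np.set_printoptions(precision=4,suppress=True)
rows=[[120,0,-.6,3.7,4]]*12
P,R=sim(rows);print(np.c_[P,np.hypot(P[:,0],P[:,1])][::3],P[-1],np.degrees(np.arctan2(R[1,2],R[0,2])))
print(R.T@(np.array([.2765,-.334,.2])-P[-1])*100)
E
```

```text
[[ 0.447   0.0982  0.2261  0.4577]
 [ 0.4567 -0.0136  0.2261  0.4569]
 [ 0.4429 -0.1251  0.2261  0.4602]
 [ 0.4063 -0.2312  0.2261  0.4675]] [ 0.3699 -0.2967  0.2262] -115.84033039910675
[ 2.6181 -6.7789  7.4294]
```

>>> play_rows([
  [[120,0,-0.6,3.7,4],[120,0,-0.6,3.7,4],[120,0,-0.6,3.7,4],[120,0,-0.6,3.7,4],[120,0,-0.6,3.7,4],[120,0,-0.6,3.7,4],[120,0,-0.6,3.7,4],[120,0,-0.6,3.7,4],[120,0,-0.6,3.7,4],[120,0,-0.6,3.7,4],[120,0,-0.6,3.7,4],[120,0,-0.6,3.7,4]],
])

```text
time_s: 2.15
ee_pos: [0.3701, -0.2966, 0.2259]
eef_rot: [-1.992, 1.57, 2.269]
force: [1.0, -1.3, 0.1]
grip_width: 0.0495
```

```bash
python3 - <<'E'
from h import *
np.set_printoptions(precision=4,suppress=True)
print(ctrl.get_obs()['qpos'])
R=tR();print(np.degrees(np.arctan2(R[1,2],R[0,2])),to_tool([.2765,-.334,.2]),to_tool([.412-.06*.588,-.3715-.06*.809,.2]))
rows=[[120,0,0,0,3]]*3
P,R2=sim(rows);print(np.degrees(np.arctan2(R2[1,2],R2[0,2])),R2.T@(np.array([.2765,-.334,.15])-P[-1])*100)
E
```

```text
[-0.7528  0.0867  1.6355  0.      1.4197 -0.3018]
-115.83919579450013 [ 2.5861 -6.7934  7.4506] [ 2.582   5.9766 10.8263]
-124.83919545411972 [ 7.5861 -5.5427  8.422 ]
```

>>> play_rows([
  [[120,0,0,0,3],[120,0,0,0,3],[120,0,0,0,2.8],[120,0,-1.8,2.8,0],[120,0,-1.8,2.8,0],[120,0,-1.9,2.8,0],[120,2.5,0,0,0],[120,2.5,0,0,0],[120,2.5,0,0,0],[120,0,0,0,0]],
])

```text
time_s: 2.98
ee_pos: [0.2769, -0.3315, 0.1472]
eef_rot: [-1.926, 1.564, 2.184]
force: [-1.6, 0.1, -1.0]
grip_width: 0.0499
```

```bash
python3 - <<'E'
from h import *
np.set_printoptions(precision=4,suppress=True)
R=tR();print(np.degrees(np.arctan2(R[1,2],R[0,2])),to_tool([.2765,-.334,.095]))
shot('side','pics/s1.png');crop('pics/s1.png',200,100,440,300,3,'pics/s1c.png')
E
```

```text
-124.46760116675928 [5.2217 0.1408 0.2375]
```

View pics/s1c.png

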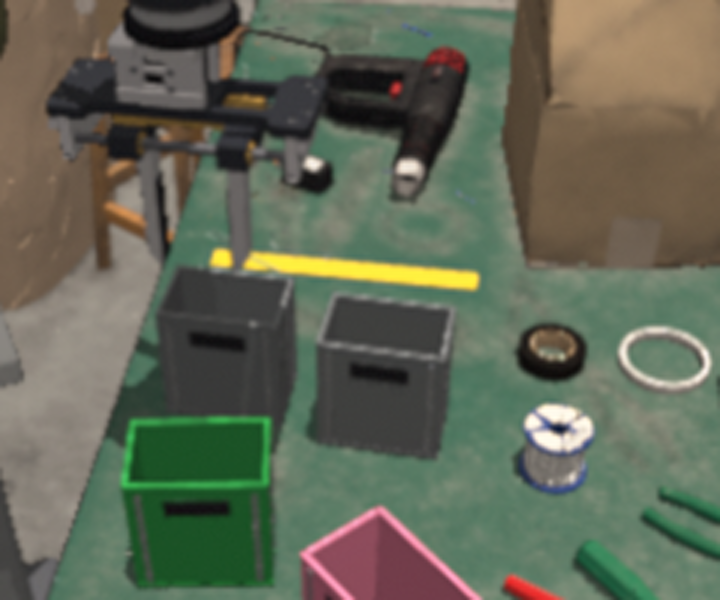

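```bash
python3 - <<'E'
from h import *
o=ctrl.get_obs();R=tR()
pts=[o['ee_pos'],o['ee_pos']+R[:,1]*.03,o['ee_pos']-R[:,1]*.03]
print((w2p('side',pts)-[200,100])*3)
P=p2w('side',np.array([[160,270],[275,322],[293,280],[177,268]])/3+[200,100],.11);print(P,o['ee_pos'],o['qpos'])
crop('pics/s1.png',230,150,330,250,7,'pics/s1d.png')
shot('top','pics/t1.png');crop('pics/t1.png',240,170,400,310,5,'pics/t1c.png')
shot('wrist','pics/w1.png')
E
```

```text
[[200.91946712 299.14066539]
 [239.86598948 303.73913943]
 [162.41962326 294.59511218]]
[[ 0.27334095 -0.23334761  0.11      ]
 [ 0.33500668 -0.33477359  0.11      ]
 [ 0.36845218 -0.29092488  0.11      ]
 [ 0.28706838 -0.23653161  0.11      ]] [ 0.27760933 -0.33232168  0.14977907] [-9.59459732e-01  5.45685126e-02  1.84928884e+00 -3.75205881e-05
  1.24161675e+00 -3.58203251e-01]
```

View pics/s1d.png

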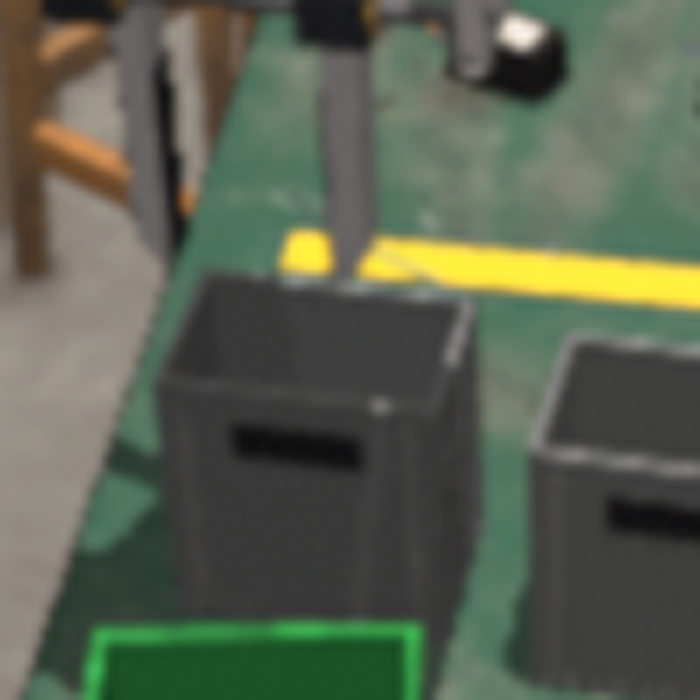

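View pics/t1c.png

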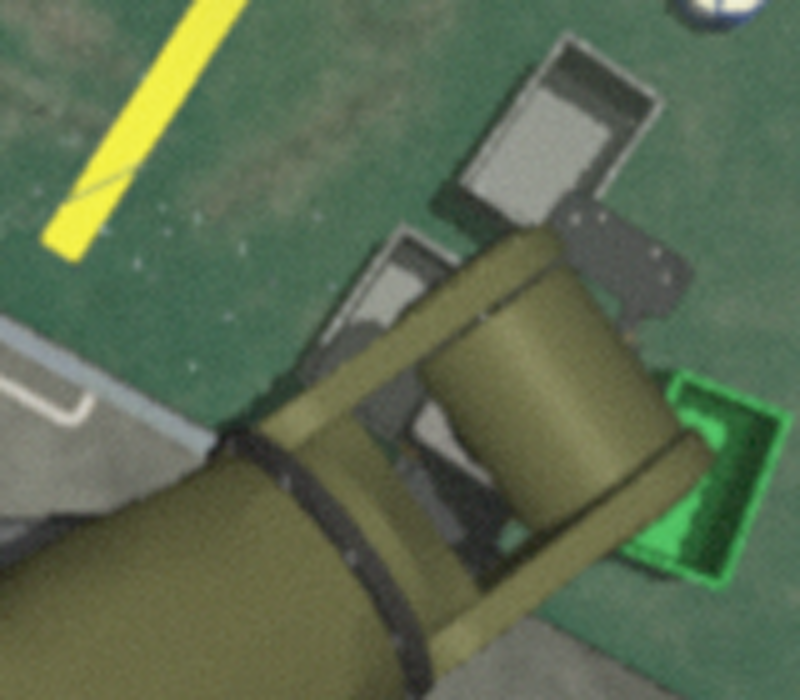

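View pics/w1.png

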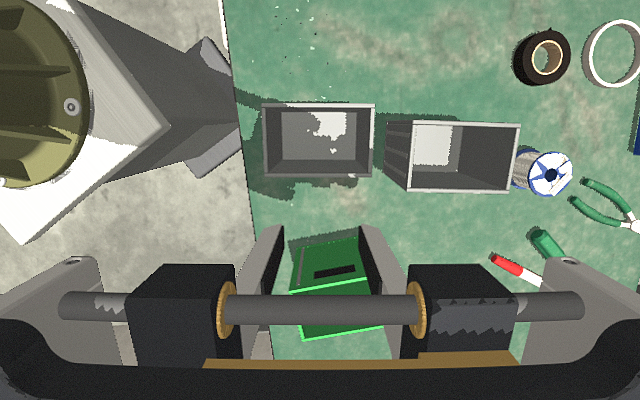

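```bash
python3 - <<'E'
from h import *
o=ctrl.get_obs();np.set_printoptions(precision=4,suppress=True)
k,d,R,t=cam('side');print('side cam',-R.T@t)
print(p2w('wrist',[(264,104),(375,104),(264,177),(371,175)],.11,o))
print(p2w('wrist',[(388,122),(520,124),(508,191),(410,190)],.11,o))
Rt=tR();print(w2p('wrist',[o['ee_pos'],o['ee_pos']+Rt[:,1]*.025,o['ee_pos']-Rt[:,1]*.025],o))
im=cv2.imread('pics/s1.png')[150:250,230:330];im=np.clip(im.astype(float)*2.5,0,255).astype('uint8')
im=cv2.resize(im,None,fx=6,fy=6,interpolation=cv2.INTER_NEAREST);cv2.imwrite('pics/s1e.png',im)
E
```

```text
side cam [ 0.079  -1.0233  0.717 ]
[[ 0.289  -0.2315  0.11  ]
 [ 0.369  -0.2864  0.11  ]
 [ 0.2498 -0.2833  0.11  ]
 [ 0.3327 -0.3378  0.11  ]]
[[ 0.3705 -0.3059  0.11  ]
 [ 0.4703 -0.3746  0.11  ]
 [ 0.4339 -0.4255  0.11  ]
 [ 0.3556 -0.3708  0.11  ]]
[[320.345  217.4653]
 [351.3565 217.4518]
 [289.3274 217.4575]]
```

View pics/s1e.png

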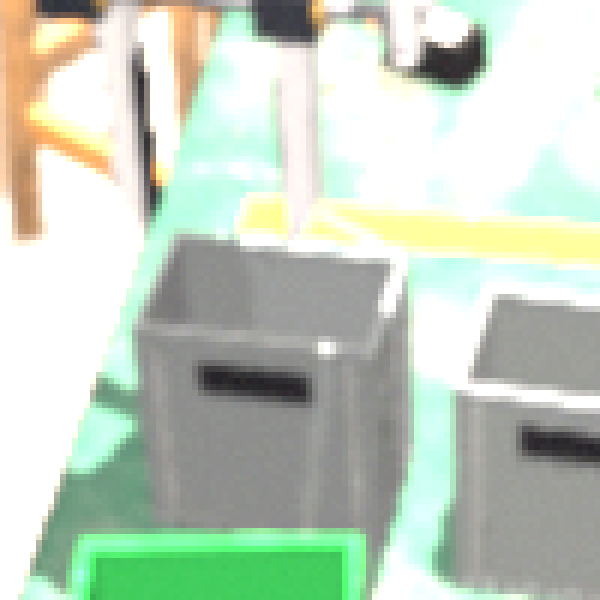

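```bash
python3 - <<'E'
from h import *
im=cv2.imread('pics/w1.png')[190:390,200:440];im=np.clip(im.astype(float)*1.7,0,255).astype('uint8')
cv2.imwrite('pics/w1c.png',cv2.resize(im,None,fx=3.3,fy=3.0,interpolation=cv2.INTER_CUBIC))
E
```

```text
(no output)
```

View pics/w1c.png

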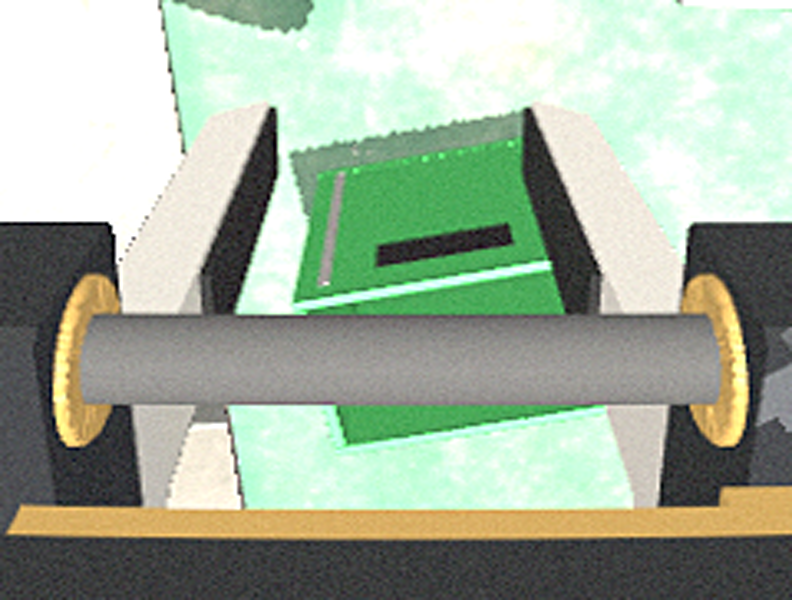

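```bash
python3 - <<'E'
from h import *
o=ctrl.get_obs();Rt=tR();p=o['ee_pos']
for b in (0,.019,.03,.0435,.06):
    print(b,w2p('side',[p-Rt[:,0]*b+Rt[:,1]*s for s in(.031,-.031)]).round(1).tolist(),w2p('wrist',[p-Rt[:,0]*b+Rt[:,1]*s for s in(.025,-.025)],o).round(1).tolist())
E
```

```text
0 [[281.0, 200.6], [254.2, 197.5]] [[351.4, 217.5], [289.3, 217.5]]
0.019 [[280.6, 193.8], [253.5, 190.8]] [[354.0, 225.7], [286.6, 225.7]]
0.03 [[280.3, 189.8], [253.0, 186.8]] [[355.8, 231.1], [284.9, 231.1]]
0.0435 [[280.0, 184.8], [252.4, 181.9]] [[358.2, 238.7], [282.4, 238.7]]
0.06 [[279.6, 178.6], [251.7, 175.7]] [[361.7, 249.4], [278.9, 249.4]]
```

The fingertips sit about 35–43 mm short of the reported TCP in both the wrist and side views. I'll lower the tool behind the crate, where it is clear of everything, and check that against the rim.

>>> play_rows([
  [[120,2.2,0,0,0],[120,2.2,0,0,0],[120,2.2,0,0,0],[120,2.2,0,0,0],[120,0,0,0,0],[120,0,0,0,0]],
])

```text
time_s: 3.63
ee_pos: [0.2787, -0.3335, 0.0641]
eef_rot: [1.24, 1.571, -0.932]
force: [0.2, -0.1, 0.5]
grip_width: 0.0496
```

```bash
python3 - <<'E'
from h import *
o,_=shot('side','pics/s2.png');Rt=tR();p=o['ee_pos'];print(p)
for b in (0,.019,.03,.0435,.06):
    print(b,w2p('side',[p-Rt[:,0]*b+Rt[:,1]*s+Rt[:,2]*.008 for s in(.037,.025,-.025,-.037)]).round(1).tolist())
im=cv2.imread('pics/s2.png')[130:250,220:340];im=np.clip(im.astype(float)*1.7,0,255).astype('uint8')
cv2.imwrite('pics/s2c.png',cv2.resize(im,None,fx=5,fy=5,interpolation=cv2.INTER_CUBIC))
E
```

```text
[ 0.27869027 -0.33354649  0.06414024]
0 [[284.5, 232.2], [279.5, 231.6], [259.1, 229.0], [254.2, 228.4]]
0.019 [[284.1, 226.2], [279.1, 225.6], [258.4, 223.1], [253.5, 222.4]]
0.03 [[283.9, 222.7], [278.8, 222.1], [258.0, 219.5], [253.0, 218.9]]
0.0435 [[283.6, 218.3], [278.5, 217.7], [257.5, 215.1], [252.5, 214.5]]
0.06 [[283.3, 212.8], [278.1, 212.1], [256.8, 209.6], [251.8, 209.0]]
```

View pics/s2c.png

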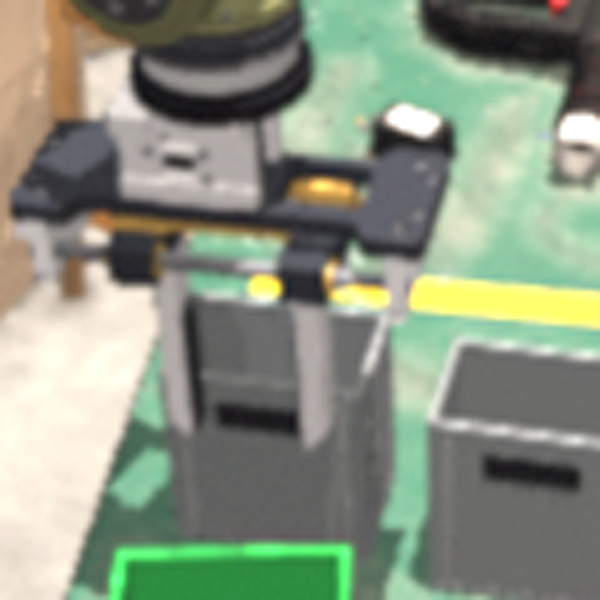

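The fingertip at full-image (283,218.6) matches an offset of about 42 mm, so the real tip is near z = 0.106. The fingers straddle the slot, centred to about 1 mm. I'll lower 12 mm more and push.

>>> play_rows([
  [[120,1.2,0,0,0],[120,0,0,-0.8,0],[120,0,0,-0.6,0],[120,0,0,-0.5,0],[120,0,0,-0.5,0],[120,0,0,-0.5,0],[120,0,0,-0.5,0],[120,0,0,-0.5,0],[120,0,0,-0.5,0]],
])

```text
time_s: 4.43
ee_pos: [0.3035, -0.2965, 0.0512]
eef_rot: [1.314, 1.571, -0.858]
force: [-0.2, -1.3, 1.7]
grip_width: 0.0496
```

```bash
python3 - <<'E'
from h import *
o,_=shot('side','pics/s3.png');print(o['ee_pos'],o['force'])
im=cv2.imread('pics/s3.png')[130:250,220:340]
cv2.imwrite('pics/s3c.png',cv2.resize(im,None,fx=5,fy=5,interpolation=cv2.INTER_CUBIC))
E
```

```text
[ 0.30351966 -0.29651701  0.05117919] [-0.21481858 -1.28247934  1.69185115]
```

View pics/s3c.png

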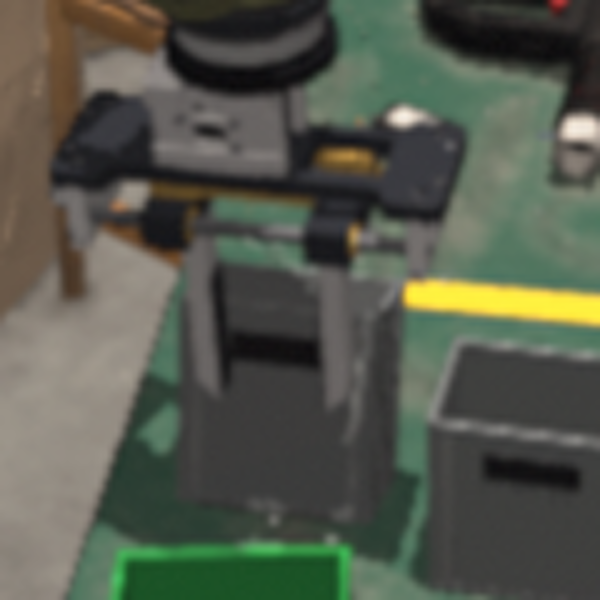

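The near crate is tipping: its lower edge is lifting near crop (270,505) and it stays straight. I'll keep pushing.

>>> play_rows([
  [[120,0,0,-0.5,0],[120,0,0,-0.5,0],[120,0,0,-0.5,0],[120,0,0,-0.4,0],[120,0,0,-0.4,0],[120,0,0,-0.4,0],[120,0,0,-0.3,0],[120,0,0,-0.3,0],[120,0,0,0,0],[120,0,0,0,0]],
])

```text
time_s: 5.32
ee_pos: [0.3219, -0.2696, 0.051]
eef_rot: [-0.973, 1.571, 3.139]
force: [0.2, -0.9, -0.9]
grip_width: 0.0497
```

```bash
python3 - <<'E'
from h import *
o,_=shot('side','pics/s4.png');print(o['ee_pos'],o['force'])
im=cv2.imread('pics/s4.png')[130:250,220:340]
cv2.imwrite('pics/s4c.png',cv2.resize(im,None,fx=5,fy=5,interpolation=cv2.INTER_CUBIC))
E
```

```text
[ 0.32190819 -0.26961259  0.05103528] [ 0.19148066 -0.9073716  -0.86579056]
```

View pics/s4c.png

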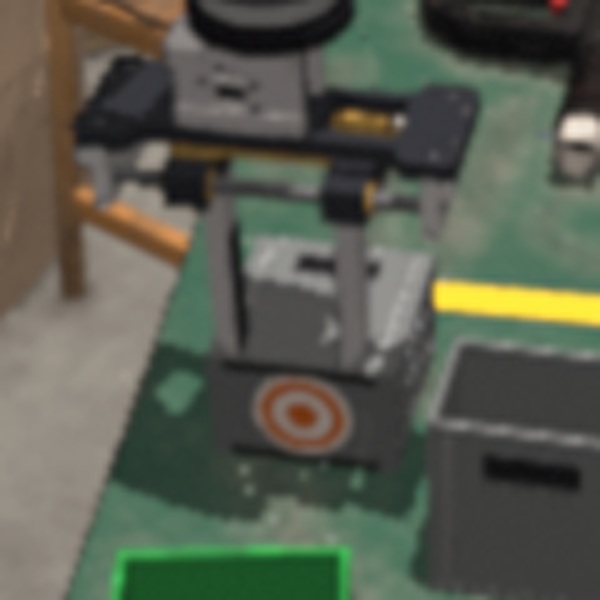

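The near crate has fallen and shows the orange and white mark at crop (300,415), so it is the stamped one. The far crate is next.

```bash
python3 - <<'E'
from h import *
np.set_printoptions(precision=3,suppress=True)
R=tR();print(np.degrees(np.arctan2(R[1,2],R[0,2])),'want',np.degrees(.94)-180,to_tool([.3766,-.42,.13]))
P,R2=sim([[0,0,0,0,1.6]]);print(R2.T@(np.array([.3766,-.42,.13])-P[-1])*100)
E
```

```text
-124.43670052030807 want -126.14196725770262 [-7.895 13.013  9.3  ]
[-7.895 13.268  8.933]
```

>>> play_rows([
  [[120,-2.6,0,0,1.6],[120,-2.6,0,0,0],[120,-2.6,0,0,0],[120,0,2.65,1.8,0],[120,0,2.65,1.8,0],[120,0,2.65,1.8,0],[120,0,2.65,1.8,0],[120,0,2.65,1.8,0],[120,0,0,0,0],[120,0,0,0,0]],
])

```text
time_s: 6.2
ee_pos: [0.3757, -0.4211, 0.128]
eef_rot: [-1.859, 1.569, 2.223]
force: [-0.3, 0.5, -0.8]
grip_width: 0.0495
```

```bash
python3 - <<'E'
from h import *
np.set_printoptions(precision=3,suppress=True)
R=tR();o,_=shot('wrist','pics/w5.png');print(np.degrees(np.arctan2(R[1,2],R[0,2])),to_tool([.3766,-.42,.051]))
print(w2p('wrist',[(.4703,-.3746,.11),(.4335,-.424,.11),(.355,-.369,.11)],o))
E
```

```text
-126.11072199204352 [ 7.738  0.076 -0.074]
[[382.509  97.784]
 [378.046 174.726]
 [264.047 176.834]]
```

View pics/w5.png

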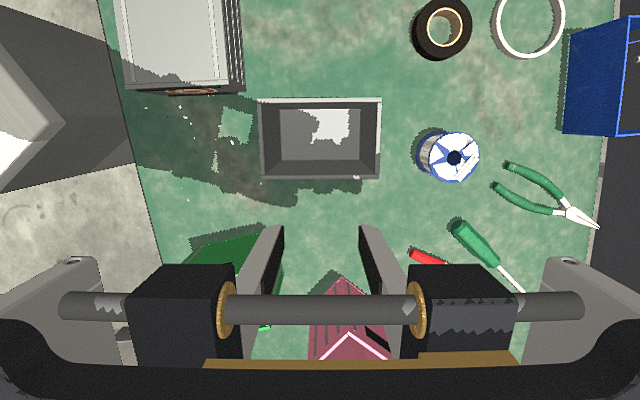

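```bash
python3 - <<'E'
from h import *
np.set_printoptions(precision=3,suppress=True)
o=ctrl.get_obs()
print(p2w('wrist',[(350,333)],.11,o),p2w('wrist',[(335,272)],0,o),p2w('top',[(407,234),(447,221),(457,242),(413,253)],.11))
E
```

```text
[[ 0.324 -0.54   0.11 ]] [[ 0.32 -0.53  0.  ]] [[ 0.313 -0.515  0.11 ]
 [ 0.347 -0.624  0.11 ]
 [ 0.29  -0.649  0.11 ]
 [ 0.263 -0.529  0.11 ]]
```

Pink's nearest corner is about 11 cm away, so there is room. I'll go down and push.

>>> play_rows([
  [[120,2.6,0,0,0],[120,2.6,0,0,0],[120,2.5,0,0,0],[120,0,0,-0.9,0],[120,0,0,-0.6,0],[120,0,0,-0.5,0],[120,0,0,-0.5,0],[120,0,0,-0.5,0],[120,0,0,-0.5,0],[120,0,0,-0.5,0],[120,0,0,-0.5,0]],
])

```text
time_s: 7.17
ee_pos: [0.403, -0.3838, 0.0525]
eef_rot: [1.39, 1.57, -0.81]
force: [-1.2, -2.9, 2.8]
grip_width: 0.0498
```

```bash
python3 - <<'E'
from h import *
o,_=shot('side','pics/s6.png');print(o['ee_pos'],o['force'])
im=cv2.imread('pics/s6.png')[130:270,220:380]
cv2.imwrite('pics/s6c.png',cv2.resize(im,None,fx=5,fy=4,interpolation=cv2.INTER_CUBIC))
E
```

```text
[ 0.40297662 -0.38376466  0.05248968] [-1.16552106 -2.89617667  2.7720173 ]
```

View pics/s6c.png

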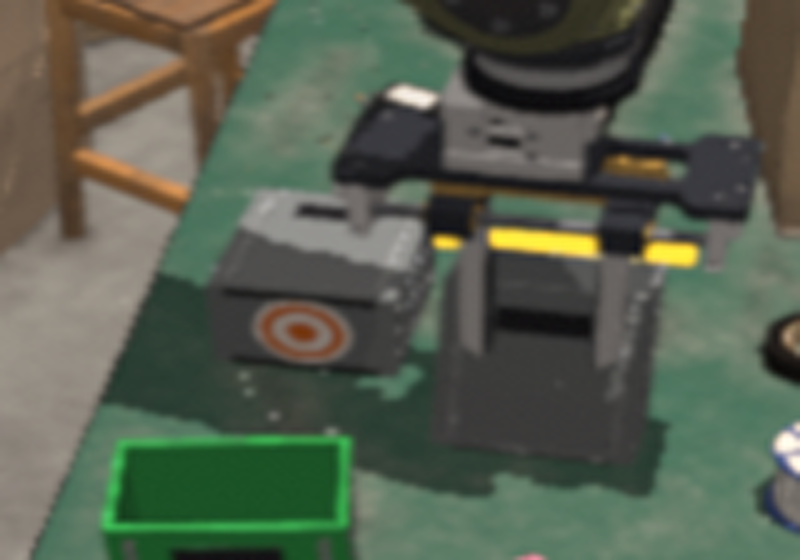

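The far crate is tilting straight, and the gap to the stamped one is kept.

>>> play_rows([
  [[120,0,0,-0.5,0],[120,0,0,-0.5,0],[120,0,0,-0.5,0],[120,0,0,-0.4,0],[120,0,0,-0.4,0],[120,0,0,-0.4,0],[120,0,0,-0.3,0],[120,0,0,-0.3,0],[120,0,0,0,0],[120,0,0,0,0]],
])

```text
time_s: 8.05
ee_pos: [0.422, -0.3573, 0.052]
eef_rot: [2.699, 1.571, 0.499]
force: [0.1, 0.3, 0.6]
grip_width: 0.0498
```

```bash
python3 - <<'E'
from h import *
o,_=shot('side','pics/s7.png');print(o['ee_pos'],o['force'])
im=cv2.imread('pics/s7.png')[130:270,220:380]
cv2.imwrite('pics/s7c.png',cv2.resize(im,None,fx=5,fy=4,interpolation=cv2.INTER_CUBIC))
E
```

```text
[ 0.42199612 -0.35728446  0.0520382 ] [0.11603204 0.25181688 0.56734852]
```

View pics/s7c.png

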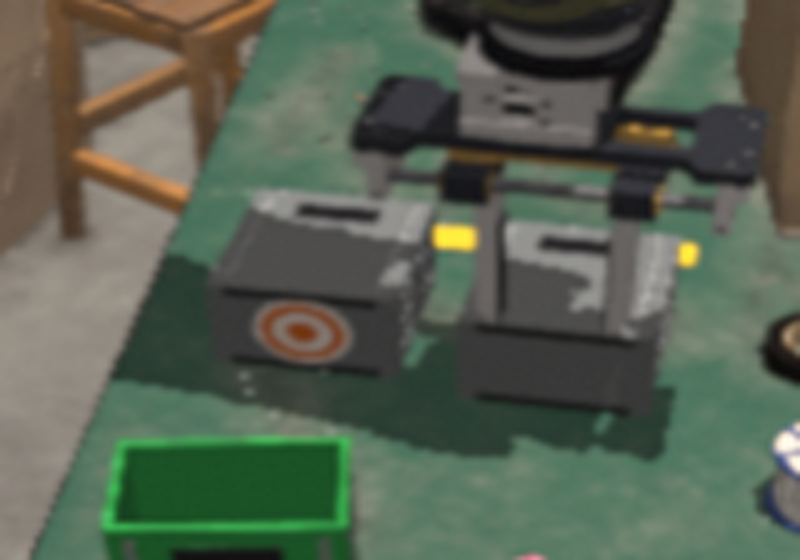

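```bash
python3 - <<'E'
from h import *
np.set_printoptions(precision=3,suppress=True)
print(to_tool([.31,-.287,.15]))
f=lambda a:np.array(a)/np.array([5,4])+[220,130]
print(p2w('side',f([(220,290),(403,308)]),.066),p2w('side',f([(300,331)]),.033))
E
```

```text
[ -9.798 -13.19    0.894]
[[ 0.296 -0.238  0.066]
 [ 0.375 -0.293  0.066]] [[ 0.332 -0.256  0.033]]
```

>>> play_rows([
  [[120,-3.2,0,0,0],[120,-3.2,0,0,0],[120,-3.4,0,0,0],[120,0,-2.6,0.2,0],[120,0,-2.6,0.2,0],[120,0,-2.6,0.2,0],[120,0,-2.6,0.2,0],[120,0,-2.8,0.1,0],[120,0,0,0,0],[120,0,0,0,0]],
])

```text
time_s: 8.93
ee_pos: [0.3095, -0.287, 0.1506]
eef_rot: [1.369, 1.569, -0.832]
force: [0.8, -0.3, 0.3]
grip_width: 0.0502
```

```bash
python3 - <<'E'
from h import *
np.set_printoptions(precision=3,suppress=True)
o,_=shot('wrist','pics/w8.png');print(o['ee_pos'])
shot('side','pics/s8.png');crop('pics/s8.png',220,130,380,250,5,'pics/s8c.png')
E
```

```text
[ 0.31  -0.287  0.151]
```

View pics/w8.png

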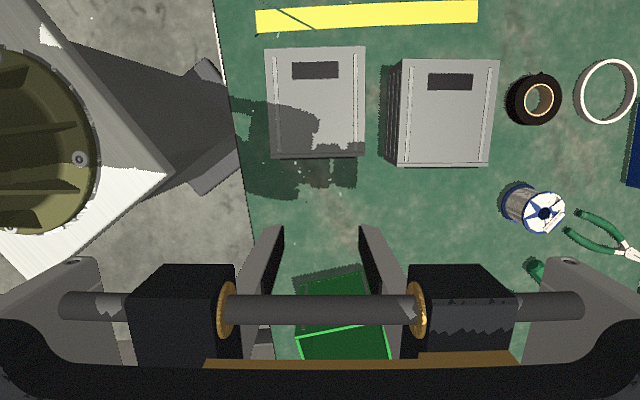

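View pics/s8c.png

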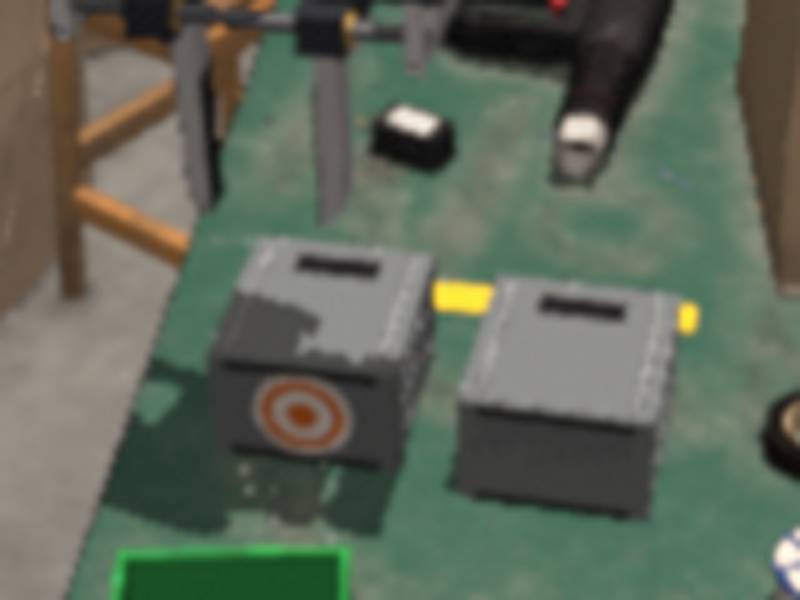

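```bash
python3 - <<'E'
from h import *
np.set_printoptions(precision=4,suppress=True)
o=ctrl.get_obs()
L=p2w('wrist',[(255,10.5),(478,0),(478,22),(257,33)],0,o);print('line',L[:,:2].tolist(),L.mean(0))
lo=np.array([.471,-.1599]);lx=np.array([.547,.837]);ly=np.array([.837,-.547])
for nm,q in dict(st=[(265,49),(364,46),(365,155),(271,158)],pl=[(396,59),(499,60),(488,166),(398,165)]).items():
    P=p2w('wrist',q,.066,o);c=P.mean(0)
    a=(P[0]+P[1]-P[2]-P[3])/2;b=(P[1]+P[2]-P[0]-P[3])/2
    print(nm,c,np.linalg.norm(a),np.linalg.norm(b),'dir',np.degrees(np.arctan2(a[1],a[0])),np.degrees(np.arctan2(b[1],b[0]))+90,'lineframe',(c[:2]-lo)@lx,(c[:2]-lo)@ly,[( (p[:2]-lo)@lx) for p in P])
g=lambda a:np.array(a)/5+[220,130]
print(p2w('side',g([(210,358),(400,385),(435,255),(258,240)]),.066),p2w('side',g([(303,414)]),.033))
E
```

```text
line [[0.3676530574246094, -0.08002523476092135], [0.5861264024000283, -0.22159117215392019], [0.5741002846016907, -0.24224107650942592], [0.35442687926034305, -0.10039655785136234]] [ 0.4706 -0.1611  0.    ]
st [ 0.3614 -0.2103  0.066 ] 0.10636297451921461 0.09800543728213208 dir 55.665244830175304 55.653797500513015 lineframe -0.10214263742329723 -0.06413884723531374 [np.float64(-0.04788889347544868), np.float64(-0.05006735477298481), np.float64(-0.1562369955099533), np.float64(-0.15437730593480212)]
pl [ 0.4639 -0.2966  0.066 ] 0.10614617700080305 0.10147552429299342 dir 57.03588966980724 54.11934973276532 lineframe -0.1182962342043199 0.0687864435108274 [np.float64(-0.06322087887450625), np.float64(-0.06723785168369768), np.float64(-0.17416086164659847), np.float64(-0.168565344612477)]
[[ 0.2927 -0.2324  0.066 ]
 [ 0.3732 -0.2922  0.066 ]
 [ 0.4338 -0.1974  0.066 ]
 [ 0.3503 -0.1443  0.066 ]] [[ 0.3329 -0.2563  0.033 ]]
```

```bash
python3 - <<'E'
from h import *
np.set_printoptions(precision=3,suppress=True)
R=tR();print(np.degrees(np.arctan2(R[1,2],R[0,2])))
P,R2=sim([[0,0,0,0,-1.9]]);lo=np.array([.4708,-.1605]);lx=np.array([.547,.837]);ly=np.array([.837,-.547])
t=np.r_[lo-.18*lx-.064*ly,-.006]
print(t,R2.T@(t-P[-1])*100)
E
```

```text
-126.05659321688229
[ 0.319 -0.276 -0.006] [15.633  0.051 -1.415]
```

>>> play_rows([
  [[120,0,0,-1.4,-1.9],[120,2.8,0,0,0],[120,2.8,0,0,0],[120,2.8,0,0,0],[120,2.6,0,0,0],[120,2.0,0,0,0],[120,1.6,0,0,0],[120,1.0,0,0,0],[120,0,0,0,0],[120,0,0,0,0]],
])

```text
time_s: 9.87
ee_pos: [0.3184, -0.2758, -0.0063]
eef_rot: [-1.792, 1.57, 2.325]
force: [-0.5, 0.3, -0.3]
grip_width: 0.0496
```

```bash
python3 - <<'E'
from h import *
np.set_printoptions(precision=3,suppress=True)
o,_=shot('side','pics/s9.png');print(o['ee_pos'],o['force']);crop('pics/s9.png',220,110,380,230,5,'pics/s9c.png')
lo=np.array([.4708,-.1605]);lx=np.array([.547,.837]);ly=np.array([.837,-.547]);v=o['ee_pos'][:2]-lo;print(v@lx,v@ly)
E
```

```text
[ 0.318 -0.276 -0.006] [-0.494  0.25  -0.304]
-0.17982823219982264 -0.06451412468606514
```

View pics/s9c.png

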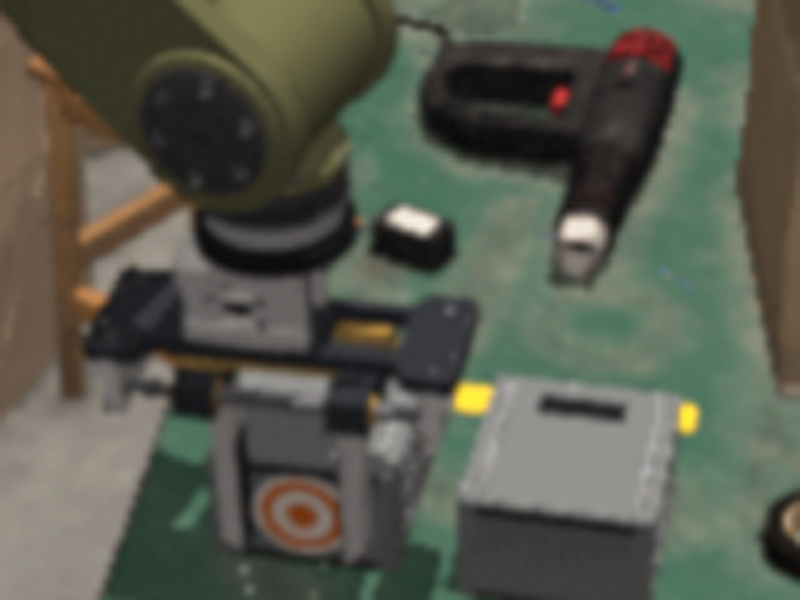

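```bash
python3 - <<'E'
from h import *
o=ctrl.get_obs();R=tR();p=o['ee_pos']
for b in (.08,.09,.1,.11,.12,.13,.14):
  print(b,((w2p('side',[p-R[:,0]*b-R[:,1]*.085+R[:,2]*z for z in(.02,0)]+[p-R[:,0]*b+R[:,1]*.085+R[:,2]*z for z in(.02,0)])-[220,110])*5).round().tolist())
E
```

```text
0.08 [[111.0, 488.0], [123.0, 463.0], [447.0, 527.0], [454.0, 501.0]]
0.09 [[108.0, 473.0], [121.0, 448.0], [447.0, 511.0], [454.0, 485.0]]
0.1 [[106.0, 457.0], [118.0, 432.0], [447.0, 495.0], [454.0, 469.0]]
0.11 [[104.0, 441.0], [116.0, 416.0], [446.0, 479.0], [454.0, 453.0]]
0.12 [[102.0, 425.0], [114.0, 400.0], [446.0, 463.0], [454.0, 437.0]]
0.13 [[99.0, 408.0], [112.0, 384.0], [446.0, 446.0], [454.0, 420.0]]
0.14 [[97.0, 392.0], [110.0, 367.0], [446.0, 429.0], [454.0, 404.0]]
```

Clearance is good: the body's underside is at about z = 0.11. I'll push along tool -z, stopping about 2 cm short to measure.

>>> play_rows([
  [[120,0,0,-0.8,0],[120,0,0,-0.8,0],[120,0,0,-0.8,0],[120,0,0,-0.9,0],[120,0,0,-0.9,0],[120,0,0,-0.9,0],[120,0,0,-0.9,0],[120,0,0,-0.9,0],[120,0,0,-0.9,0],[120,0,0,-0.7,0],[120,0,0,-0.4,0],[120,0,0,-0.3,0]],
])

```text
time_s: 10.92
ee_pos: [0.3706, -0.1991, -0.0053]
eef_rot: [1.173, 1.569, -0.993]
force: [-4.3, -4.8, 6.4]
grip_width: 0.0499
```

```bash
python3 - <<'E'
from h import *
np.set_printoptions(precision=3,suppress=True)
o,_=shot('wrist','pics/w10.png');print(o['ee_pos'],o['force'])
lo=np.array([.4708,-.1605]);lx=np.array([.547,.837]);ly=np.array([.837,-.547]);v=o['ee_pos'][:2]-lo;print(v@lx,v@ly)
shot('side','pics/s10.png');crop('pics/s10.png',220,110,380,230,5,'pics/s10c.png')
E
```

```text
[ 0.371 -0.199 -0.005] [-4.292 -4.797  6.371]
-0.08711045851613006 -0.06273892094729575
```

View pics/w10.png

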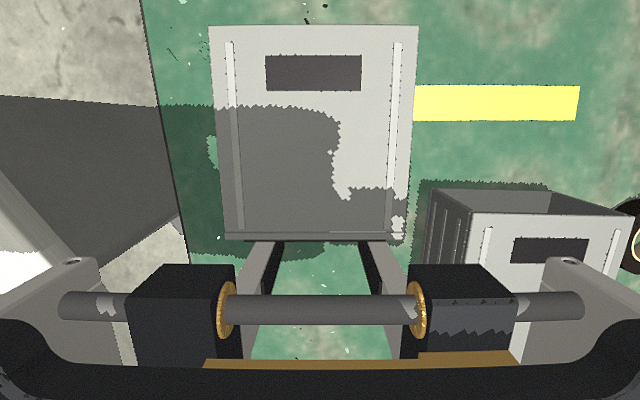

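View pics/s10c.png

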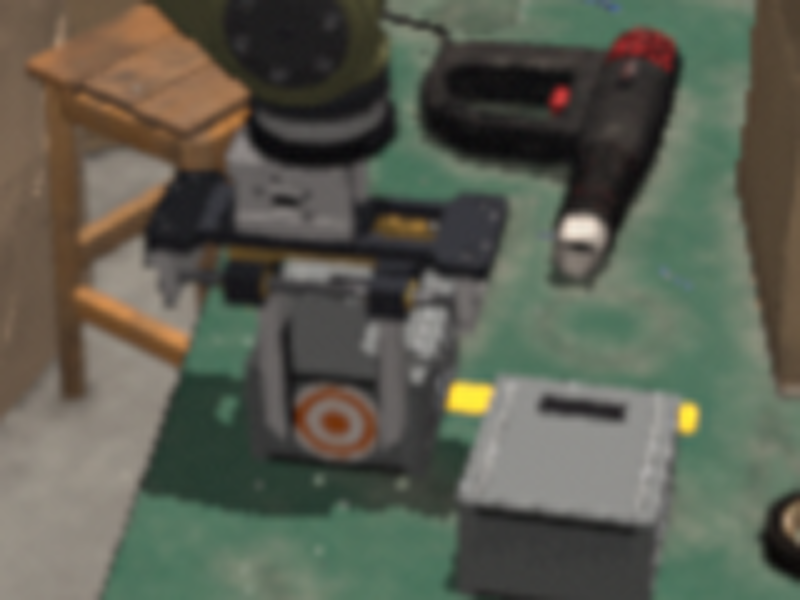

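```bash
python3 - <<'E'
from h import *
np.set_printoptions(precision=4,suppress=True)
o=ctrl.get_obs()
lo=np.array([.4708,-.1605]);lx=np.array([.547,.837]);ly=np.array([.837,-.547])
P=p2w('wrist',[(209,27),(419,25),(409,238),(226,238)],.066,o);c=P.mean(0)
print(c,[((p[:2]-lo)@lx).round(4) for p in P],(c[:2]-lo)@lx,(c[:2]-lo)@ly)
L=p2w('wrist',[(415,86),(580,86),(577,121),(413,121)],0,o);print([((p[:2]-lo)@lx).round(4) for p in L])
E
```

```text
[ 0.4052 -0.1433  0.066 ] [np.float64(0.0321), np.float64(0.0313), np.float64(-0.0755), np.float64(-0.0739)] -0.02147901708023258 -0.06426682098680248
[np.float64(0.0116), np.float64(0.0126), np.float64(-0.0124), np.float64(-0.0125)]
```

The centre is 21 mm short, and the line edges read ±12 mm as they should. I'll finish the push.

>>> play_rows([
  [[120,0,0,-0.5,0],[120,0,0,-0.5,0],[120,0,0,-0.4,0],[120,0,0,-0.4,0],[120,0,0,-0.2,0],[120,0,0,-0.15,0],[120,0,0,0,0],[120,0,0,0.5,0],[120,0,0,1.5,0],[120,0,0,2.5,0],[120,0,0,2.5,0]],
])

```text
time_s: 11.93
ee_pos: [0.342, -0.2397, -0.0061]
eef_rot: [-2.231, 1.57, 1.887]
force: [1.2, -0.0, -1.1]
grip_width: 0.0499
```

>>> play_rows([
  [[120,-2.5,0,0.5,0],[120,-3,0,0,0],[120,-3,0,0,0],[120,-3,0,0,0],[120,-3,0,0,0],[120,-3,0,0,0],[120,0,0,0,0],[120,0,0,0,0]],
])

```text
time_s: 12.6
ee_pos: [0.3401, -0.2439, 0.1697]
eef_rot: [1.605, 1.569, -0.561]
force: [0.5, 0.0, -1.1]
grip_width: 0.0498
```

```bash
python3 - <<'E'
from h import *
o,_=shot('wrist','pics/w11.png');print(o['ee_pos'],o['force'])
shot('side','pics/s11.png');crop('pics/s11.png',220,110,380,230,5,'pics/s11c.png')
shot('top','pics/t11.png')
E
```

```text
[ 0.34006045 -0.24392374  0.16971647] [ 0.54557395  0.02165656 -1.13006867]
```

View pics/w11.png

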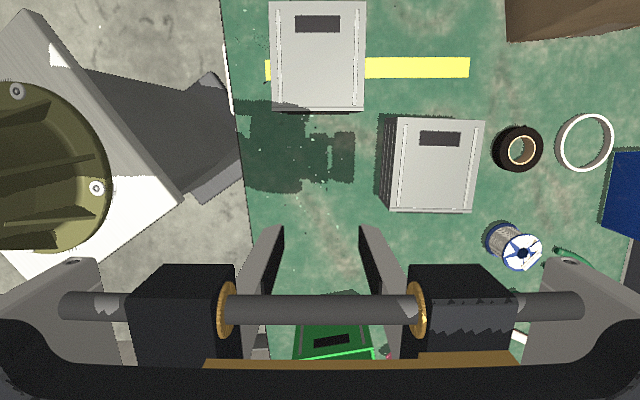

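View pics/s11c.png

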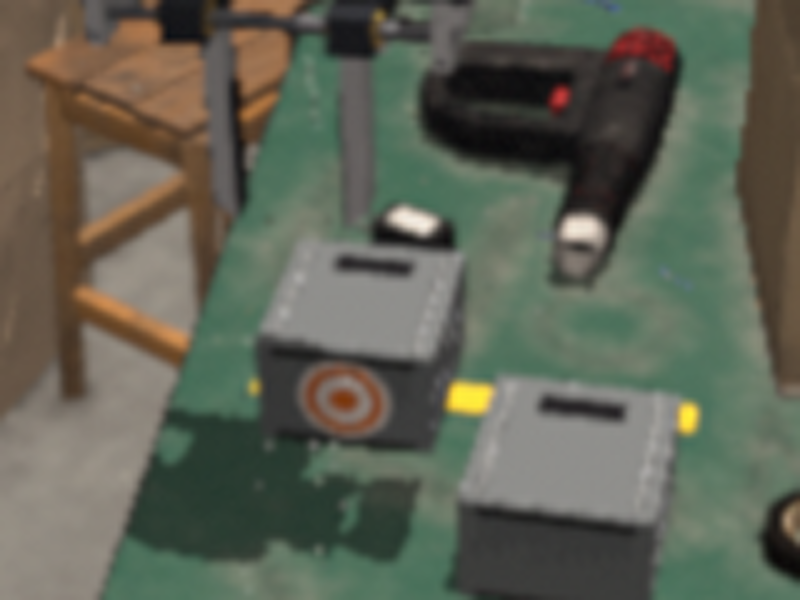

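View pics/t11.png

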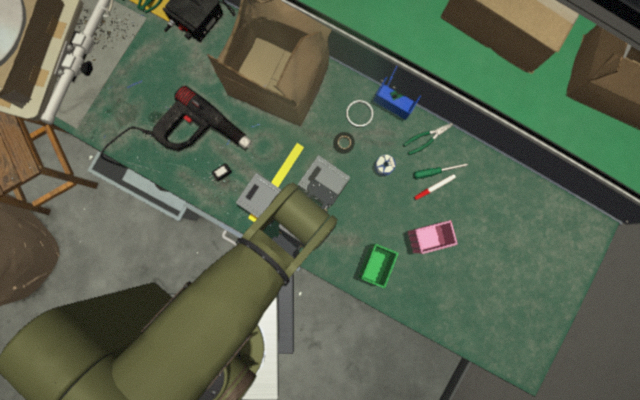

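```bash
python3 - <<'E'
from h import *
np.set_printoptions(precision=4,suppress=True)
o=ctrl.get_obs()
lo=np.array([.4708,-.1605]);lx=np.array([.547,.837]);ly=np.array([.837,-.547])
def rep(nm,P):
    c=P.mean(0);print(nm,c,[((p[:2]-lo)@lx).round(4) for p in P],(c[:2]-lo)@lx,(c[:2]-lo)@ly)
rep('st',p2w('wrist',[(268,2),(366,0),(364,108),(275,109)],.066,o))
rep('pl',p2w('wrist',[(396,118),(484,121),(476,212),(390,211)],.066,o))
rep('line',p2w('wrist',[(266,58),(470,57),(469,77),(266,80)],0,o))
g=lambda a:np.array(a)/5+[220,110]
rep('side',p2w('side',g([(260,348),(428,362),(465,252),(303,240)]),.066))
rep('mark',p2w('side',g([(343,398)]),.033))
E
```

```text
st [ 0.4164 -0.125   0.066 ] [np.float64(0.0521), np.float64(0.0522), np.float64(-0.0526), np.float64(-0.052)] -8.560346781152917e-05 -0.06494229372686126
pl [ 0.4628 -0.2962  0.066 ] [np.float64(-0.0634), np.float64(-0.0672), np.float64(-0.1721), np.float64(-0.169)] -0.11793157695018978 0.06756127113387286
line [ 0.4688 -0.1592  0.    ] [np.float64(0.0131), np.float64(0.0119), np.float64(-0.0121), np.float64(-0.013)] -5.0013410100501745e-05 -0.0023752506395008665
side [ 0.4191 -0.1308  0.066 ] [np.float64(-0.0596), np.float64(-0.0581), np.float64(0.0529), np.float64(0.0509)] -0.0034469176133746574 -0.05949260472125161
mark [ 0.3886 -0.1719  0.033 ] [np.float64(-0.0545)] -0.05449254686498892 -0.06253979245642932
```

```bash
python3 -c "
from station import ctrl
print(ctrl.hand_in())"
```

```text
the job is handed in; nothing more can be done
None
```

I tipped both grey crates over towards the dispatch line, nearer one first. The nearer one carried the orange and white mark. After tipping the plain one too, I pushed the stamped crate, still lying down, onto the line, then backed the arm off and raised it clear. I handed in after about 12.8 s.

**Stamped crate:** in the wrist view its centre is 0 mm from the line's middle. The side view put it 3 mm short, but measuring the mark there gave about 0.5 mm past the middle. It lies about 64 mm from the line's middle along the strip, over the tape.

**Plain crate:** it lies with its bare underside showing. Its centre is 118 mm short of the line, and its nearest edge about 50 mm short of the tape.

**Other things on the bench:** nothing else appeared moved in the last pictures. The largest force I read was about 9 N, taken at the end of moves, so I did not see the peaks between.

**Disagreement:** in both the wrist and side views the fingertips ended about 42 mm above the reported tool point, although the description puts that point at the very end of the fingers. I set the push heights from the pictures, so the commanded tool height went slightly below the bench level during the last push. There was no contact force before the tool met the crate.

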